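# Turn the striped pot once round on its banding wheel

### The arm

A 6-joint arm with a two-finger parallel gripper is mounted at the origin on the work surface. World frame = base frame: x ahead of the robot, y to its left, z up, the work surface at z = 0. Lengths are in m, angles in rad, forces in N, time in s.
With the tool pointing down it reaches from about 0.375 to 0.9 m from the base axis. Payload 3.1 kg.
Tool frame: the origin (TCP) lies at the very end of the fingers, on their centre line; the grasp point (between the pads) lies 19 mm behind it; z points along the fingers, y is the direction in which the jaws open and shut (so a half turn about z gives the same grasp; the last joint's range is limited). The gripper opens to 87 mm and grips with 3 to 60 N. Pads are 19 mm wide; open, the fingers measure 117 mm over their backs; the gripper's body (75 mm by 190 mm) begins 51 mm behind the grasp point.
Start: joints at [-0.178, 0.527, 1.433, -0, 1.181, -0.178], TCP at [0.625, 0, 0.223] pointing down, gripper open.
Joint ranges: [-3.08, 3.08], [-0.75, 2.2], [0.22, 2.44], [-1.43, 4.57], [0, 2.65], [-2.85, 2.85]. Speed limits (rad/s): [2.79, 2.79, 3.14, 3.14, 3.14, 3.14].

### API

Orientations are given as a unit quaternion [x, y, z, w].
In Python, from rig import robot gives the robot as it stands.
- The arm moves only by the tool arm_command, never from a script. Its argument "targets" is a list of rows, each a list of 5 numbers: the shift along the tool's x, y, z in cm, then the turn about the tool's z in rad, then the finger opening in cm, from 0 to 8.7. In form: [[dx, dy, dz, spin, hand], ...]. A call has 1 to 5 rows; each row is the pose to reach, as a shift and turn from the pose commanded when the call began, along the tool's axes at that moment; what a row does not reach only later rows make up. A row lasts 1/8 s, in which the tool goes at most 62.5 mm and 10.7 degrees, less where a joint would pass 70% of its speed; a pose out of reach is approached as far as the arm can. A call with a gripper value outside its range is refused whole. The fingers move at their own pace and stop on an object; "newtons" is the grip in N (left out, the last holds). Time passes only in rows, so rows that repeat a pose let the fingers close. It gives the time, the measured TCP pose, the force and the opening at its end, in the units of the state.
- robot.get_obs(): the state, without advancing time (a new reading comes with each control period).
- robot.camera(name): name is "scene" or "side" or "wrist"; returns (picture, depth): 400x640x3 uint8, red, green, blue; 400x640 float32, m along the optical axis (not along the pixel's ray), 0 where there is no reading.
- robot.camera_model(name): a dict with "mtx" (3x3 intrinsics, pixels), "extrinsics" (4x4, takes a point from world to camera coordinates). Camera axes: x right, y up, looking along -z (the intrinsics and any distortion apply to the point x, -y, -z); pixel columns grow to the right and rows downward; lengths in m; the calibration is good to about 2 mm. A picture is of the moment at which its call begins: read the wrist's pose just before it. camera_model takes no time and is no camera call; for the wrist camera it gives the pose at the moment of the call.
- robot.hand_in(): hands the job in, once; it reports no verdict.
The state is a dict: "time": time; "q": joint angles; "joint_velocities": joint speeds; "joint_torque": joint torques, N m; "position": TCP position; "tool_rot": TCP orientation; "ft_force": force on the tool from outside, world axes, zero at the start; "moment": the same for the moment, N m; "grip_width": finger opening in m.
Only numpy, scipy, OpenCV 4.12 (cv2) and the standard library are available. Lean on these libraries where they do the work, as an engineer would, in place of code of your own. Each camera call takes 0.05 s, during which the arm holds its last target.

### The job

Give the banding wheel that carries the black-and-white striped pot one full turn anticlockwise (seen from above) by its upright black crank knob, so that every stripe passes the inspection lamp, and stop with the knob back at the red index post where it started. Then let go, leave the wheel standing still, and do not move the other wheel with the plain white pot.

Things in the scene. Friction and masses are not known exactly. Their poses are not given: they have to be found in the camera images.
- striped_wheel (a joint): turn of the wheel carrying the striped pot, rad: 0 = knob at the red index post (the start), grows anticlockwise seen from above and counts on past a turn, so one full turn reads 6.28; no stops. The bearing is stiff: about 2 to 4 N at the knob turns it, and it stays where it is left.
- striped_base: fixed green foot of the striped pot's banding wheel. Origin on the wheel's vertical axis, at the table top; its +x axis points to the red index post (post at 136 to 150 mm from the axis, 20 mm wide, up to 55 mm high, with a pointer nose reaching in to 123 mm). The wheel is an aluminium disc of 120 mm radius, top face 60 mm above the table. The pot is fixed on its centre: white with 12 black upright stripes, 40 mm greatest radius, top 132 mm above the table.
- striped_knob (a point): grip point of the striped wheel's crank knob: on the knob's axis, 100 mm above the table, 95 mm from the wheel's axis. The knob is an upright black cylinder, 24 mm diameter, from 67 to 125 mm above the table, and spins freely on its pin, so a hand holding it need not turn as the wheel goes round. Clear gap to the pot: 43 mm.
- plain_knob (a point): the same point on the knob of the other, otherwise identical wheel, which carries a plain white pot without stripes; to be left alone

How it is judged:
By the outcome, as a careful person would: the job done as asked, in the order asked, and still so for the second after the job is handed in, with the robot touching nothing.
It also fails if it takes over 58 s, if anything falls off the work surface, if the arm or the gripper's body presses on something with over 40 N, if the wrist force passes 120 N, or if a joint passes its speed limit or range.

## Working session

There is one attempt and no reset: what is moved stays moved. The work goes in short steps, Python scripts to look and compute and a tool call to move; the robot and the scene stay as the last step left them, time stands still between calls to the robot, and variables do not carry over. Pictures are saved under pics/ and viewed, and the job is handed in when it is done.

Besides the shell and the picture viewer there is one more tool, called after "Emit:" by a JSON object that holds its "method" and its "body". arm_command: Moves the arm, as the interface text tells. Its arguments: {"type":"object","properties":{"targets":{"type":"array","items":{"type":"array","items":{"type":"number"}}},"newtons":{"type":"number"}},"required":["targets"]}

```bash
mkdir -p pics; ls
python3 - <<'E'
from rig import robot
import cv2
print(robot.get_obs())
for n in ("scene","side"):
    p,d=robot.camera(n); cv2.imwrite(f"pics/{n}0.png",p[:,:,::-1])
    import numpy as np; np.save(f"pics/{n}0.npy",d); m=robot.camera_model(n); print(m)
E
```

```text
pics
{'time': 0.0, 'q': array([-1.78519882e-01,  5.28490211e-01,  1.43391892e+00, -1.84268355e-05,
        1.18137177e+00, -1.78489344e-01]), 'joint_velocities': array([ 1.24309811e-03, -6.07157929e-06,  2.58755866e-04, -1.72236348e-03,
       -1.44004521e-04, -5.60356635e-04]), 'joint_torque': array([-5.45745443e-04, -4.40045428e+01, -1.76593530e+01,  6.32597599e-02,
        5.83207863e-02, -1.53719384e-04]), 'position': array([6.24262211e-01, 1.44873459e-04, 2.21551570e-01]), 'tool_rot': array([ 7.07114675e-01,  7.07098041e-01, -6.30998531e-04, -8.93881844e-04]), 'ft_force': array([-0.87583499,  0.0189083 ,  0.35654626]), 'moment': array([ 0.00584058,  0.02618514, -0.04868363]), 'grip_width': 0.08711642705216296}
{'mtx': array([[487.2444854 ,   0.        , 320.55833487],
       [  0.        , 487.2444854 , 201.94246189],
       [  0.        ,   0.        ,   1.        ]]), 'extrinsics': array([[-0.60412298,  0.7967793 ,  0.01334809,  0.3015486 ],
       [-0.51134599, -0.4004439 ,  0.76037488,  0.18479315],
       [ 0.61119612,  0.45253445,  0.64934726, -1.35823794],
       [ 0.        ,  0.        ,  0.        ,  1.        ]])}
{'mtx': array([[434.48501833,   0.        , 313.36129634],
       [  0.        , 434.48501833, 199.21518236],
       [  0.        ,   0.        ,   1.        ]]), 'extrinsics': array([[-0.97183587, -0.23546211, -0.00962472,  0.5196685 ],
       [ 0.15014738, -0.65015668,  0.74481679, -0.14806599],
       [-0.18163371,  0.72239455,  0.6671996 , -0.87626066],
       [ 0.        ,  0.        ,  0.        ,  1.        ]])}
```

View pics/scene0.png

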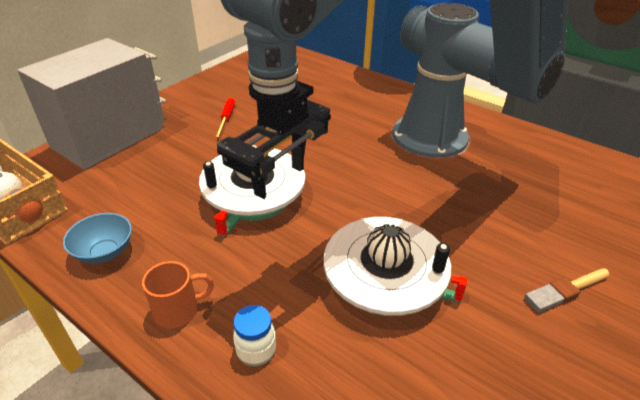

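View pics/side0.png

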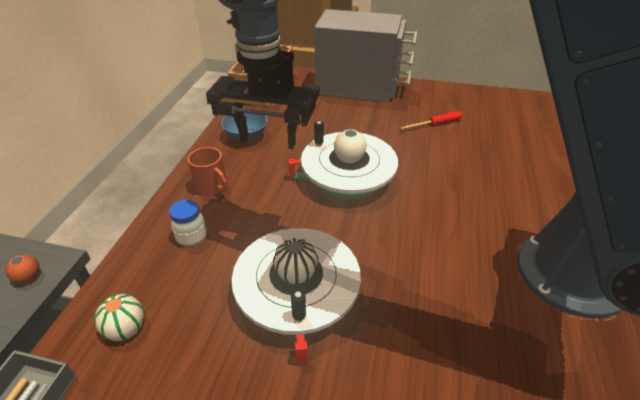

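The striped wheel is at scene (388,262) and side (297,278). Its knob is at scene (441,258) and side (298,305), and its post is at scene (458,288) and side (301,350). I'll enlarge these areas.

Run:
```python
import cv2,numpy as np
a=cv2.imread("pics/scene0.png")[210:320,310:480]; b=cv2.imread("pics/side0.png")[220:370,220:380]
cv2.imwrite("pics/a.png",cv2.resize(a,None,fx=4.5,fy=4.5,interpolation=cv2.INTER_CUBIC));cv2.imwrite("pics/b.png",cv2.resize(b,None,fx=4,fy=4,interpolation=cv2.INTER_CUBIC))
```

```text
(no output)
```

View pics/a.png

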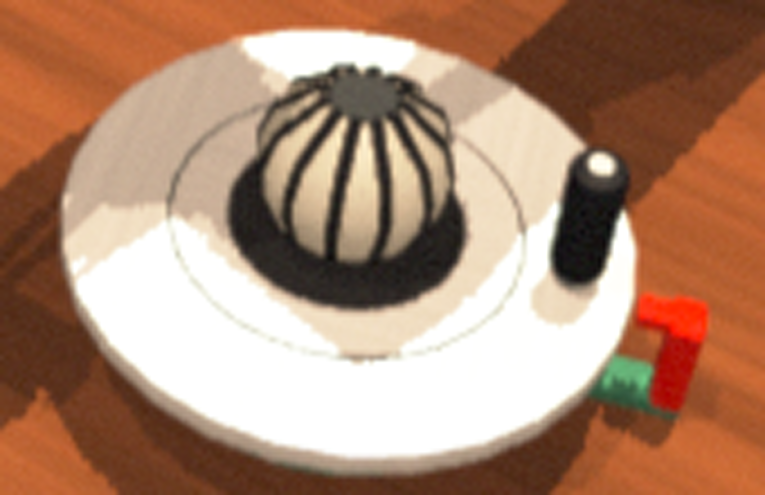

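View pics/b.png

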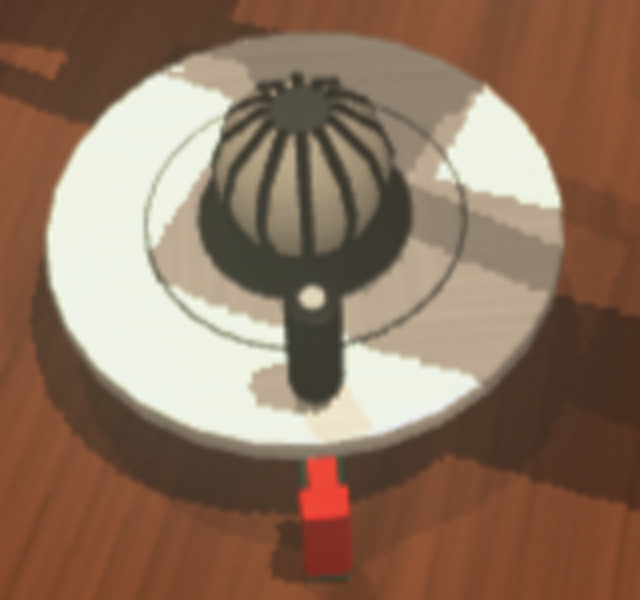

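```bash
cat > h.py <<'E'
import numpy as np
def onplane(m,uv,z):
    E=m["extrinsics"];R=E[:3,:3];t=E[:3,3];K=m["mtx"]
    c=-R.T@t
    v=np.linalg.inv(K)@np.array([uv[0],uv[1],1.]); v=R.T@np.array([v[0],-v[1],-v[2]])
    return (c+v*(z-c[2])/v[2])[:2]
def proj(m,p):
    E=m["extrinsics"];q=E[:3,:3]@np.array(p)+E[:3,3];q=m["mtx"]@np.array([q[0],-q[1],-q[2]]);return q[:2]/q[2]
E
python3 - <<'E'
from rig import robot
from h import *
from scipy.optimize import least_squares
S=robot.camera_model("scene");T=robot.camera_model("side")
a=lambda x,y:(310+(x+.5)/4.5-.5,210+(y+.5)/4.5-.5); b=lambda x,y:(220+(x+.5)/4-.5,220+(y+.5)/4-.5)
for nm,m,f,pts in (("scene",S,a,dict(knob=((600,163),.125),pot=((366,97),.132),post=((685,305),.055),ringc=((347,214),.06))),("side",T,b,dict(knob=((313,297),.125),pot=((300,109),.132),post=((326,502),.055)))):
    for k,(p,z) in pts.items(): print(nm,k,onplane(m,f(*p),z))
rim={"scene":(S,a,[(62,215),(100,115),(200,47),(320,28),(450,52),(560,120),(635,240),(500,430),(360,458),(200,405),(90,300)]),
"side":(T,b,[(47,230),(90,110),(180,55),(300,33),(430,55),(520,120),(563,240),(500,370),(300,445),(180,418),(90,340)])}
for k,(m,f,L) in rim.items():
    P=np.array([onplane(m,f(*p),.06) for p in L])
    r=least_squares(lambda x:np.hypot(*(P-x[:2]).T)-x[2],[.6,.1,.12]);print(k,r.x,np.abs(r.fun).max())
print(robot.camera_model("wrist"))
E
```

```text
scene knob [0.49233679 0.26295393]
scene pot [0.52342452 0.17457927]
scene post [0.47448788 0.30575949]
scene ringc [0.52027316 0.1723622 ]
side knob [0.49538835 0.26222623]
side pot [0.52522478 0.17279202]
side post [0.47962841 0.30928408]
scene [0.52316692 0.17395459 0.11933303] 0.0029811502045130472
side [0.52634926 0.17267006 0.11925814] 0.005853518627100873
{'mtx': array([[287.97914981,   0.        , 320.63960533],
       [  0.        , 287.97914981, 198.98858891],
       [  0.        ,   0.        ,   1.        ]]), 'extrinsics': array([[ 9.99999225e-01, -2.72019807e-04, -1.21460625e-03,
        -6.23390154e-01],
       [-5.76376830e-05,  9.64660379e-01, -2.63496395e-01,
         3.16901098e-02],
       [ 1.24335876e-03,  2.63496261e-01,  9.64659616e-01,
        -3.90196979e-01],
       [ 0.00000000e+00,  0.00000000e+00,  0.00000000e+00,
         1.00000000e+00]])}
```

Emit:
{"method": "arm_command", "body": {"targets": [[5.2,-2.6,0,0,6],[10.4,-5.2,0,0,6],[15.6,-7.8,0,0,6],[20.8,-10.4,0,0,6],[26.2,-13.0,0,0,6]], "newtons": 30}}

```text
time: 0.72
position: [0.4938, 0.2634, 0.2223]
tool_rot: [0.707, 0.707, -0.0, -0.0]
ft_force: [0.7, 0.2, -1.0]
grip_width: 0.0604
```

Emit:
{"method": "arm_command", "body": {"targets": [[0,0,0,0,6],[0,0,0,0,6]]}}

```text
time: 0.98
position: [0.495, 0.2619, 0.2223]
tool_rot: [0.707, 0.707, -0.0, 0.0]
ft_force: [0.3, 0.7, -0.4]
grip_width: 0.0601
```

Run:
```python
from rig import robot
import cv2,pickle
o=robot.get_obs(); print(o["time"],o["position"],o["tool_rot"],o["ft_force"],o["grip_width"])
m=robot.camera_model("wrist");p,d=robot.camera("wrist"); cv2.imwrite("pics/w1.png",p[:,:,::-1]);pickle.dump((m,d),open("w1.pkl","wb"))
```

```text
0.975 [0.4949728  0.26192829 0.22232126] [ 7.06747933e-01  7.07465369e-01 -2.48799418e-04  2.19577625e-04] [ 0.25916097  0.71349105 -0.38337963] 0.06010550616622287
```

View pics/w1.png

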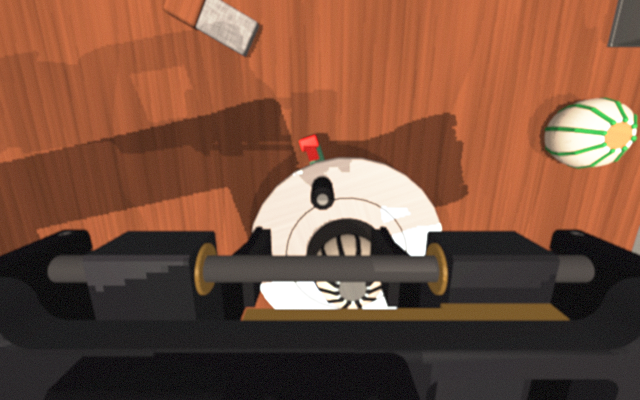

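The wrist view shows the knob's top at (322,200), the post at (310,142) and the pot's opening at about (352,288).

Run:
```python
import pickle,numpy as np
from h import *
m,d=pickle.load(open("w1.pkl","rb"))
print(onplane(m,(322,200),.125),onplane(m,(352,287),.132),onplane(m,(310,140),.055))
P=np.array([onplane(m,p,.06) for p in [(252,240),(258,212),(285,180),(350,159),(400,172),(430,200),(441,232)]])
from scipy.optimize import least_squares
r=least_squares(lambda x:np.hypot(*(P-x[:2]).T)-.12,[.52,.17]);print(r.x,r.fun)
```

```text
[0.49563337 0.26184214] [0.52555598 0.17415612] [0.48241605 0.31234572]
[0.52637217 0.17167853] [-2.61913358e-03  5.54207125e-04  4.48731064e-04  2.90442295e-05
  4.10684371e-04  1.13516058e-04 -2.18861843e-03]
```

Emit:
{"method": "arm_command", "body": {"targets": [[0,0,4.5,0,6],[0,0,9,0,6],[0,0,12,0,6],[0,0,13.7,0,6],[0,0,13.7,0,6]]}}

```text
time: 1.65
position: [0.4951, 0.2609, 0.0846]
tool_rot: [0.708, 0.706, -0.001, -0.0]
ft_force: [0.3, 0.0, 1.3]
grip_width: 0.06
```

Emit:
{"method": "arm_command", "body": {"targets": [[0,0,0,0,2],[0,0,0,0,2],[0,0,0,0,2],[0,0,0,0,2],[0,0,0,0,2]], "newtons": 25}}

```text
time: 2.28
position: [0.4958, 0.2623, 0.086]
tool_rot: [0.707, 0.707, 0.001, 0.001]
ft_force: [1.7, -0.7, 1.9]
grip_width: 0.0235
```

Run:
```python
from rig import robot
import cv2
o=robot.get_obs(); print(o["time"],o["position"],o["ft_force"],o["grip_width"])
p,d=robot.camera("side"); cv2.imwrite("pics/s2.png",cv2.resize(p[180:380,200:400,::-1],None,fx=3,fy=3))
```

```text
2.275 [0.49576307 0.26225482 0.08597477] [ 1.68169703 -0.70464436  1.92886942] 0.02353267681245748
```

View pics/s2.png

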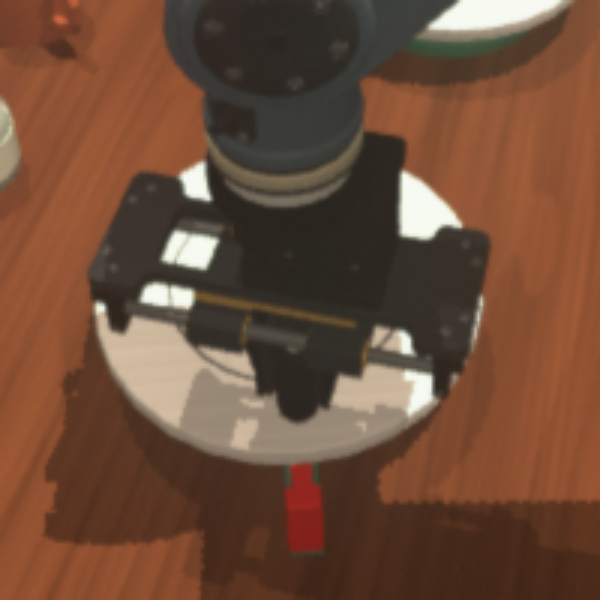

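The knob is gripped (opening 23.5 mm). Next I'll tabulate the circle shifts.

Run:
```python
import numpy as np
a0=np.deg2rad(108.8)
for c in range(9):
    a=a0+np.deg2rad(40*c); print(c,[[round(9.5*(np.sin(b)-np.sin(a)),2),round(9.5*(np.cos(b)-np.cos(a)),2)] for b in a+np.deg2rad([8,16,24,32,40])])
```

```text
0 [[np.float64(-0.51), np.float64(-1.22)], [np.float64(-1.19), np.float64(-2.36)], [np.float64(-2.02), np.float64(-3.39)], [np.float64(-2.99), np.float64(-4.3)], [np.float64(-4.07), np.float64(-5.06)]]
1 [[np.float64(-1.18), np.float64(-0.61)], [np.float64(-2.43), np.float64(-1.04)], [np.float64(-3.73), np.float64(-1.3)], [np.float64(-5.05), np.float64(-1.37)], [np.float64(-6.37), np.float64(-1.26)]]
2 [[np.float64(-1.29), np.float64(0.29)], [np.float64(-2.53), np.float64(0.76)], [np.float64(-3.69), np.float64(1.4)], [np.float64(-4.75), np.float64(2.2)], [np.float64(-5.69), np.float64(3.13)]]
3 [[np.float64(-0.8), np.float64(1.06)], [np.float64(-1.45), np.float64(2.21)], [np.float64(-1.93), np.float64(3.45)], [np.float64(-2.23), np.float64(4.74)], [np.float64(-2.35), np.float64(6.06)]]
4 [[np.float64(0.06), np.float64(1.32)], [np.float64(0.31), np.float64(2.63)], [np.float64(0.74), np.float64(3.88)], [np.float64(1.34), np.float64(5.06)], [np.float64(2.09), np.float64(6.15)]]
5 [[np.float64(0.9), np.float64(0.97)], [np.float64(1.93), np.float64(1.81)], [np.float64(3.06), np.float64(2.5)], [np.float64(4.28), np.float64(3.02)], [np.float64(5.56), np.float64(3.37)]]
6 [[np.float64(1.31), np.float64(0.17)], [np.float64(2.64), np.float64(0.15)], [np.float64(3.95), np.float64(-0.06)], [np.float64(5.22), np.float64(-0.44)], [np.float64(6.42), np.float64(-0.99)]]
7 [[np.float64(1.11), np.float64(-0.72)], [np.float64(2.12), np.float64(-1.58)], [np.float64(2.99), np.float64(-2.58)], [np.float64(3.72), np.float64(-3.69)], [np.float64(4.28), np.float64(-4.89)]]
8 [[np.float64(0.39), np.float64(-1.27)], [np.float64(0.6), np.float64(-2.57)], [np.float64(0.63), np.float64(-3.9)], [np.float64(0.47), np.float64(-5.22)], [np.float64(0.14), np.float64(-6.5)]]
```

Emit:
{"method": "arm_command", "body": {"targets": [[-0.5,-1.2,0,0,2],[-1.2,-2.35,0,0,2],[-2.0,-3.4,0,0,2],[-3.0,-4.3,0,0,2],[-4.07,-5.06,0,0,2]]}}

```text
time: 2.95
position: [0.4445, 0.2207, 0.0859]
tool_rot: [0.707, 0.707, 0.001, 0.0]
ft_force: [4.3, -0.0, 2.8]
grip_width: 0.0235
```

Emit:
{"method": "arm_command", "body": {"targets": [[-1.18,-0.6,0,0,2],[-2.43,-1.04,0,0,2],[-3.73,-1.3,0,0,2],[-5.05,-1.37,0,0,2],[-6.37,-1.26,0,0,2]]}}

```text
time: 3.58
position: [0.4324, 0.1572, 0.0859]
tool_rot: [0.707, 0.707, 0.001, 0.0]
ft_force: [4.5, 3.9, 4.2]
grip_width: 0.0235
```

Emit:
{"method": "arm_command", "body": {"targets": [[-1.29,0.29,0,0,2],[-2.53,0.76,0,0,2],[-3.69,1.4,0,0,2],[-4.75,2.2,0,0,2],[-5.69,3.13,0,0,2]]}}

```text
time: 4.2
position: [0.4632, 0.101, 0.0859]
tool_rot: [0.708, 0.706, 0.001, -0.001]
ft_force: [3.3, 7.6, 6.4]
grip_width: 0.0233
```

Emit:
{"method": "arm_command", "body": {"targets": [[-0.8,1.06,0,0,2],[-1.45,2.21,0,0,2],[-1.93,3.45,0,0,2],[-2.23,4.74,0,0,2],[-2.35,6.06,0,0,2]]}}

```text
time: 4.82
position: [0.521, 0.0773, 0.0859]
tool_rot: [0.707, 0.707, -0.002, -0.002]
ft_force: [-3.0, 2.8, 10.7]
grip_width: 0.0237
```

Emit:
{"method": "arm_command", "body": {"targets": [[0.06,1.32,0,0,2],[0.31,2.63,0,0,2],[0.74,3.88,0,0,2],[1.34,5.06,0,0,2],[2.09,6.15,0,0,2]]}}

```text
time: 5.45
position: [0.5837, 0.0966, 0.0859]
tool_rot: [0.707, 0.707, -0.002, -0.001]
ft_force: [-1.0, -2.6, 8.4]
grip_width: 0.0237
```

Run:
```python
from rig import robot
import cv2
o=robot.get_obs(); print(o["time"],o["position"],o["ft_force"],o["grip_width"])
p,d=robot.camera("scene"); cv2.imwrite("pics/s3.png",cv2.resize(p[130:330,280:520,::-1],None,fx=3,fy=3))
```

```text
5.45 [0.58370917 0.09661221 0.085909  ] [-0.97901925 -2.64491891  8.35837589] 0.02370658668872266
```

View pics/s3.png

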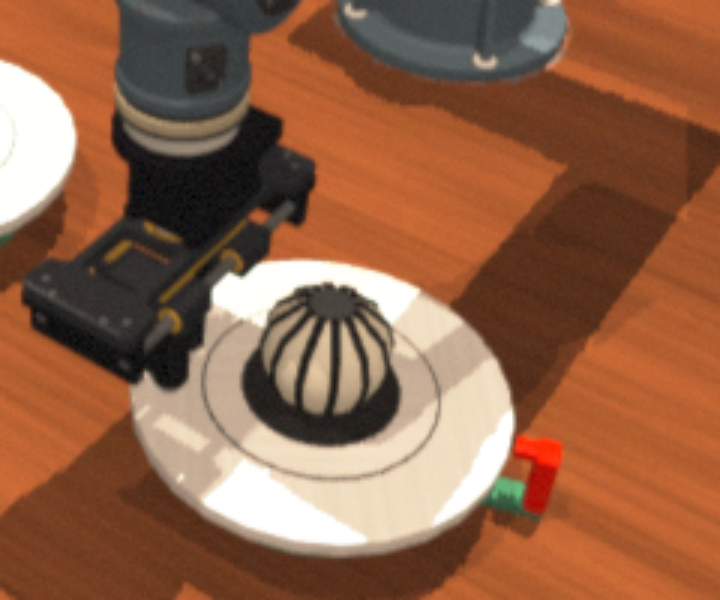

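The knob is between the fingers at about (170,365) in the crop, and the gripper body is clear of the pot, so I'll go on.

Emit:
{"method": "arm_command", "body": {"targets": [[0.9,0.97,0,0,2],[1.93,1.81,0,0,2],[3.06,2.5,0,0,2],[4.28,3.02,0,0,2],[5.56,3.37,0,0,2]]}}

```text
time: 6.12
position: [0.6191, 0.152, 0.086]
tool_rot: [0.707, 0.707, -0.001, 0.001]
ft_force: [2.3, -2.2, 6.4]
grip_width: 0.0233
```

Emit:
{"method": "arm_command", "body": {"targets": [[1.31,0.17,0,0,2],[2.64,0.15,0,0,2],[3.95,-0.06,0,0,2],[5.22,-0.44,0,0,2],[6.42,-0.99,0,0,2]]}}

```text
time: 6.75
position: [0.6096, 0.2179, 0.086]
tool_rot: [0.707, 0.707, 0.001, 0.001]
ft_force: [3.6, -1.4, 5.5]
grip_width: 0.0235
```

Emit:
{"method": "arm_command", "body": {"targets": [[1.11,-0.72,0,0,2],[2.12,-1.58,0,0,2],[3.0,-2.58,0,0,2],[3.72,-3.69,0,0,2],[4.28,-4.89,0,0,2]]}}

```text
time: 7.38
position: [0.5598, 0.2612, 0.0859]
tool_rot: [0.707, 0.707, 0.0, 0.0]
ft_force: [2.4, -0.6, 6.8]
grip_width: 0.0234
```

Emit:
{"method": "arm_command", "body": {"targets": [[0.39,-1.27,0,0,2],[0.6,-2.57,0,0,2],[0.63,-3.9,0,0,2],[0.47,-5.2,0,0,2],[0.14,-6.5,0,0,2]]}}

```text
time: 8.0
position: [0.4945, 0.2619, 0.0859]
tool_rot: [0.707, 0.707, -0.0, 0.0]
ft_force: [3.6, -3.1, 6.7]
grip_width: 0.0238
```

Emit:
{"method": "arm_command", "body": {"targets": [[0,0,0,0,2],[0,0,0,0,2]]}}

```text
time: 8.25
position: [0.4923, 0.261, 0.0859]
tool_rot: [0.707, 0.707, -0.002, -0.001]
ft_force: [-0.9, -1.8, 10.5]
grip_width: 0.0231
```

Run:
```python
from rig import robot
import cv2
o=robot.get_obs(); print(o["time"],o["position"],o["ft_force"],o["grip_width"])
p,d=robot.camera("side"); cv2.imwrite("pics/s4.png",cv2.resize(p[180:380,200:400,::-1],None,fx=3,fy=3))
```

```text
8.25 [0.49232884 0.26102221 0.08586208] [-0.87136483 -1.7830302  10.53730208] 0.023147703379098043
```

View pics/s4.png

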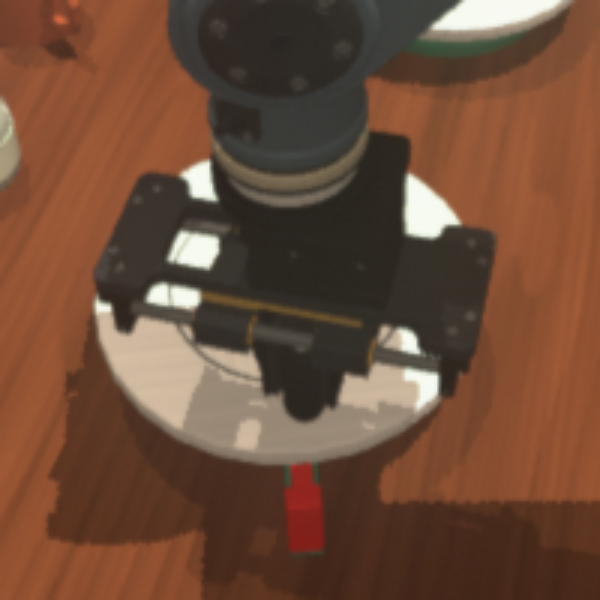

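Run:
```python
from rig import robot
import cv2,numpy as np
P=[]
for i in range(4):
    p,d=robot.camera("side"); o=robot.get_obs(); P.append(np.r_[o["position"],o["ft_force"]])
print(np.round(P,4))
```

```text
[[ 0.4924  0.2611  0.0859 -1.8347 -2.7431 11.178 ]
 [ 0.4924  0.2611  0.0859 -1.3151 -2.2706 10.5972]
 [ 0.4924  0.2611  0.0859 -0.0427 -2.5935 11.097 ]
 [ 0.4924  0.2611  0.0859 -0.5025 -2.8727 10.6103]]
```

The TCP sits about 3.6 mm past the point where it gripped, so I'll ease it back.

Emit:
{"method": "arm_command", "body": {"targets": [[0.06,0.17,0,0,2],[0.12,0.34,0,0,2],[0.12,0.34,0,0,2],[0.12,0.34,0,0,2]]}}

```text
time: 9.0
position: [0.4962, 0.2624, 0.0859]
tool_rot: [0.707, 0.707, -0.002, -0.001]
ft_force: [-1.2, -2.0, 10.1]
grip_width: 0.0235
```

Emit:
{"method": "arm_command", "body": {"targets": [[0,0,0,0,6],[0,0,0,0,6],[0,0,0,0,6],[0,0,0,0,6]]}}

```text
time: 9.5
position: [0.4978, 0.2632, 0.0851]
tool_rot: [0.707, 0.707, -0.001, -0.0]
ft_force: [0.7, -0.9, -0.3]
grip_width: 0.0547
```

Emit:
{"method": "arm_command", "body": {"targets": [[0,0,2,0,6],[0,0,0,0,6]]}}

```text
time: 9.75
position: [0.4959, 0.2625, 0.083]
tool_rot: [0.707, 0.707, -0.003, -0.002]
ft_force: [0.4, 0.5, 0.2]
grip_width: 0.0597
```

I got the sign wrong there: tool +z points down, so the tip briefly went up to 2 cm lower. The disc is 2.5 cm below, and the force readings show no contact. Now I'll go up.

Emit:
{"method": "arm_command", "body": {"targets": [[0,0,-3,0,6],[0,0,-7,0,6],[0,0,-11,0,6],[0,0,-13.5,0,6],[0,0,-13.5,0,6]]}}

```text
time: 10.38
position: [0.4996, 0.2638, 0.2224]
tool_rot: [0.707, 0.707, 0.002, 0.001]
ft_force: [0.2, 0.7, -0.6]
grip_width: 0.0602
```

Emit:
{"method": "arm_command", "body": {"targets": [[0,0,0,0,6],[0,0,0,0,6]]}}

```text
time: 10.62
position: [0.4974, 0.263, 0.2188]
tool_rot: [0.707, 0.707, -0.002, -0.001]
ft_force: [-0.1, -0.3, -0.6]
grip_width: 0.0601
```

Run:
```python
from rig import robot
import cv2
import numpy as np
from h import *
o=robot.get_obs(); print(o["time"],o["position"],o["ft_force"])
w,_=robot.camera("wrist");s,_=robot.camera("scene");t,_=robot.camera("side")
f=lambda p:cv2.resize(p,None,fx=4,fy=4,interpolation=cv2.INTER_CUBIC)
w0=cv2.imread("pics/w1.png")
cv2.imwrite("pics/cmp.png",np.hstack([f(w0[120:240,270:370]),f(w[120:240,270:370,::-1])]))
cv2.imwrite("pics/s5.png",s[:,:,::-1]);cv2.imwrite("pics/t5.png",t[:,:,::-1])
```

```text
10.625 [0.49741322 0.26297635 0.21883739] [-0.05167806 -0.28507834 -0.5641572 ]
```

View pics/cmp.png

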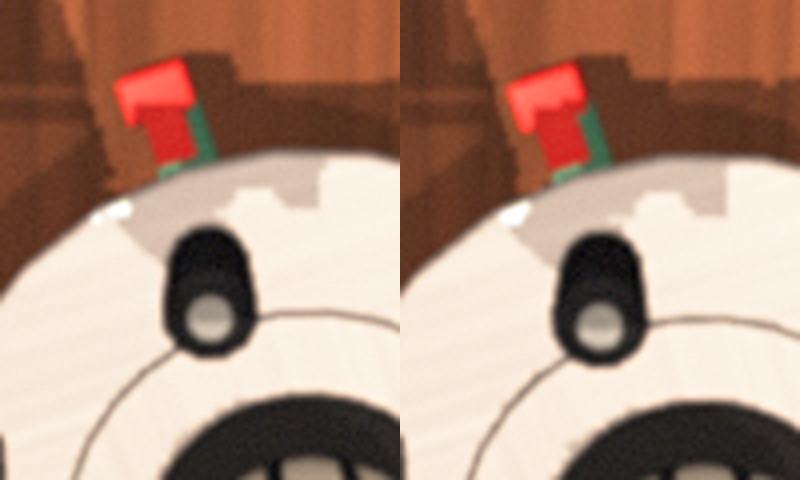

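View pics/s5.png

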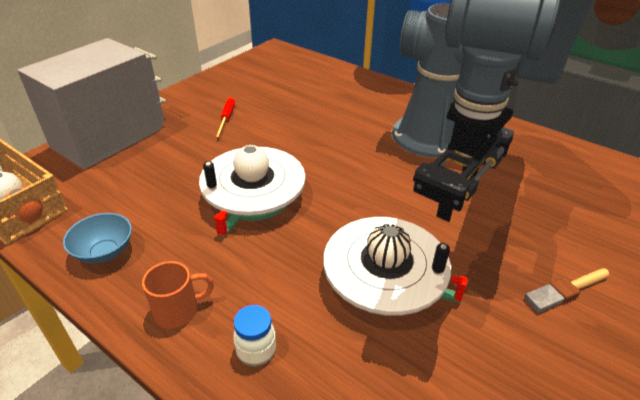

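In both wrist views the knob sits 55 px right of the post (enlarged crop). I'll do one numerical check against the start pictures.

Run:
```python
import cv2,numpy as np
for a,b,boxes in (("scene0","s5",{"sknob":(428,238,455,276),"pknob":(200,158,220,190),"post":(450,272,470,304)}),("side0","t5",{"sknob":(288,286,310,322),"pknob":(311,118,328,146),"post":(292,334,312,366)})):
    A=cv2.imread(f"pics/{a}.png",0);B=cv2.imread(f"pics/{b}.png",0)
    for k,(x0,y0,x1,y1) in boxes.items():
        r=cv2.matchTemplate(B[y0-6:y1+6,x0-6:x1+6],A[y0:y1,x0:x1],cv2.TM_CCOEFF_NORMED);_,v,_,l=cv2.minMaxLoc(r);print(a,k,l[0]-6,l[1]-6,round(v,3))
```

```text
scene0 sknob 0 0 0.911
scene0 pknob 0 0 0.999
scene0 post -1 0 0.62
side0 sknob 0 0 0.917
side0 pknob 0 0 0.85
side0 post 0 0 0.781
```

All shifts are zero for both knobs (the weak -1 px match is on the fixed post, where the shadows changed). I'll hand in.

```bash
python3 -c "
from rig import robot
print(robot.hand_in())"
```

```text
the job is handed in; nothing more can be done
None
```

I turned the striped pot's wheel one full turn anticlockwise by its knob and stopped with the knob back at the red index post. I then let go, raised the hand well clear of the wheel, and handed the job in after about 10.8 s.

- **Final position:** The turn ended about 3.6 mm too far at the knob, so I eased it back before letting go. The tool was then within about 0.5 mm of where it first gripped. Before-and-after pictures show no shift of the striped knob in the scene and side cameras. In the wrist view it sits in the same place relative to the post.
- **Other wheel:** The plain wheel's knob shows no shift in either camera.
- **Forces:** The readings I took stayed at about 11 N or less on any axis.
- **Slip on my part:** After letting go, I sent one move down instead of up, by at most 2 cm above a 2.5 cm gap to the disc. The next row reversed it, and the force readings showed no contact.
- **Weak check:** The picture match on the fixed red post was poor (0.62 and 0.78, with a 1 px offset in the scene camera). I put that down to changed shadows.

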